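# Set the ratchet bottle stand to its fourth notch and load it

### The arm

A 7-joint arm with a two-finger parallel gripper is mounted at the origin on a cart in front of the work surface, level with it; the furniture and walls round the work are solid. World frame = base frame: x ahead of the robot, y to its left, z up, the work surface at z = 0. Lengths are in m, angles in rad, forces in N, time in s.
With the tool pointing down it reaches from about 0.375 to 0.925 m from the base axis. Payload 3.1 kg.
Tool frame: the origin (TCP) lies between the finger pads; the fingertips stand 14 mm ahead of it and the grasp point (between the pads) lies 5 mm behind it (ctrl.nose_length is the distance from the TCP to the fingertips, in m); z points along the fingers, y is the direction in which the jaws open and shut (so a half turn about z gives the same grasp; the last joint's range is limited). The gripper opens to 85 mm and grips with 20 to 120 N. Pads are 22 mm wide; open, the fingers measure 114 mm over their backs; the gripper's body (76 mm by 85 mm) begins 54 mm behind the grasp point. The pads swing forward as they close: fully open they stand 13 mm farther back than shut.
Start: joints at [1.173, 0.383, 0.044, 1.598, -0.018, 1.161, -0.05], TCP at [0.192, -0.621, 0.245] pointing down, gripper open.
Joint ranges: [-2.61, 2.61], [-0.41, 2.15], [-1.48, 1.57], [0, 2.5], [-1.57, 4.71], [0.05, 1.97], [-2.85, 2.85]. Speed limits (rad/s): [2.79, 2.79, 3.14, 3.14, 3.14, 3.14, 3.14].

### API

Orientations are given as a rotation vector (axis times angle).
In Python, from station import ctrl gives the robot as it stands. The module is installed in compiled form; this text tells all that it offers.
- The arm moves only by the tool move_arm, never from a script. Its argument "plan" is a list of rows, each an object with "dp": the shift along the tool's x, y, z in cm, a list of three; "dr": the turn, a rotation vector about the tool's x, y, z in degrees, a list of three. A call has 1 to 20 rows; each row is the pose to reach, as a shift and turn from the pose commanded when the call began, along the tool's axes at that moment; what a row does not reach only later rows make up. A row lasts 1/12 s, in which the tool goes at most 41.7 mm and 7.16 degrees, less where a joint would pass 70% of its speed; a pose out of reach is approached as far as the arm can. A call with a gripper value outside its range is refused whole. "jaw" is the opening, from 0 (shut) to 1 (fully open), set as the call begins (left out, the last holds). The fingers move at their own pace and stop on an object; "squeeze" is the grip in N (left out, the last holds). Time passes only in rows, so rows that repeat a pose let the fingers close. It gives the time, the measured TCP pose, the force and the opening at its end, in the units of the state.
- ctrl.sense(): the state, without advancing time (a new reading comes with each control period).
- ctrl.snapshot(name): name is "scene" or "top" or "wrist"; returns a dict with "img" (420x560x3 uint8, blue, green, red), "range_z" (420x560 float32, m along the optical axis (not along the pixel's ray), 0 where there is no reading), "vfov" (degrees; the focal length in pixels is half the picture's height over the tangent of half this angle, whatever the lens; pixels are square), "cx", "cy" (the principal point, pixels), "rvec" (rotation vector, rad) and "tvec" (3), from world to camera coordinates, as OpenCV has them; the wrist camera has in their place "tool_from_camera" (4x4, takes a point from camera to tool coordinates, whose origin is the TCP and whose axes are the flange's). Camera axes: x right, y down, z forward; pixel columns grow to the right and rows downward; lengths in m; the calibration is good to about 2 mm. A picture is of the moment at which its call begins: read the wrist's pose just before it.
- ctrl.sign_off(): hands the job in, once; it reports no verdict.
Trained networks look in a picture, given as the dict that the camera call returned (one of the last four; its "shot" number tells which), for a name from the list of things; names that differ only in an ending like _2 or _b are one class to them, and where a whole thing is asked for, a point or a joint stands for the part that bears it (a point fixed in the world has none). Each returns a list of dicts, best first, with "confidence" (0 to 1); they miss things now and then, are a little off and sometimes report something else, mostly with a low value. They report only what shows in the picture. A call takes as long as a camera call.
- ctrl.recognise(picture, target): "rect" ([left, top, width, height] in pixels, round what is visible of it).
- ctrl.tip_of(picture, target): "centre" ([row, column] in pixels: a listed point, or the origin of a listed thing).
The state is a dict: "time_s": time; "joint_pos": joint angles; "joint_vel": joint speeds; "joint_efforts": joint torques, N m; "position": TCP position; "eef_rot": TCP orientation; "force": force on the tool from outside, world axes, zero at the start; "torque": the same for the moment, N m; "finger_gap": opening from 0.0 (shut) to 1.0 (fully open).
Only numpy, scipy, OpenCV 4.12 (cv2) and the standard library are available. Lean on these libraries where they do the work, as an engineer would, in place of code of your own. Each camera call takes 0.05 s, during which the arm holds its last target. There are 200 camera calls.

### The job

Set the ratchet stand for the feed bottle: grip its plate by the long edges, pull the column up from the bottom until the pawl has clicked exactly four times, then, with the plate still empty, push it lightly down until the tooth bears firmly on the pawl. Then set the small reagent bottle (not the tall one) gently upright on the middle of the plate. Do not ram the pawl, lift, tip or shove the stand, or disturb the other things on the bench.

Things in the scene. Friction and masses are not known exactly. Their poses are not given: they have to be found in the camera images.
- stand: Ratchet bottle stand: grey cast foot 124 x 112 x 14 mm, loose on rubber feet (2.6 kg), square tower 40 mm wide up to 124 mm. Origin: middle of the underside; x runs front to back, z up. On the front (-x) a block with the spring pawl and a round knob, 52 mm out, 60 to 105 mm up, set at a height that differs from stand to stand. The knob jumps out 3 mm and snaps back at each click.
- column: Column with its plate, sliding only up and down in the tower. Plate 92 mm long (stand's x), 64 mm wide (y; grip across this width at mid-length, tower 22 mm in from each edge), 12 mm thick. Origin: centre of the plate, half-way through its thickness, 136 to 140 mm above the bench at the start (down). Six teeth 8 mm apart; first click after 6 to 44 mm of lift, stop 80 mm above the bottom.
- plate_top (a point): Middle of the plate's top, 6 mm above the column's origin. Feel of the ratchet: pulling up takes about 6 N, rising to 12 to 16 N as a tooth forces the pawl out, then drops at once by 6 N or more: the click. Only upward moves pass. The bush holds the column where it is let go, up to 3 mm above its seat; push down 4 to 15 N until it stops hard and the tooth bears. Over 25 N harms the pawl.
- bottle_center (a point): Small reagent bottle, clear glass with screw cap: body 58 mm in diameter up to 80 mm height, then a shoulder and a cap 32 mm wide; 125 mm tall in all, 0.2 to 0.35 kg. The point lies on its axis, half-way up, 62.5 mm above its underside; z is its axis. Grip it round the body about 75 mm above its underside.
- small_bottle: The same small reagent bottle; origin in the middle of its underside.
- large_bottle: Bystander: the tall reagent bottle of dark glass, 72 mm in diameter, 160 mm tall, loose. The two bottles may stand in either of two places right of the stand. Origin: middle of its underside.
- beaker: Bystander: open glass beaker, 73 mm wide, 94 mm tall, behind the stand. Origin: middle of its underside.
- timer: Bystander: flat bench timer, 62 x 68 x 22 mm, in front. Origin: middle of its underside.
- wash_bottle: Bystander: squeeze wash bottle with bent spout, 214 mm tall, at the right. Origin: middle of its underside.
- petri_dish: Bystander: flat glass dish, 91 mm wide, 16 mm high, at the front left. Origin: middle of its underside.

How it is judged:
By the outcome, as a careful person would: the job done as asked, in the order asked, and still so for the second after the job is handed in, with the robot touching nothing.
It also fails if it takes over 72 s, if anything falls off the work surface, if the arm or the gripper's body presses on something with over 40 N, if the wrist force passes 120 N, or if a joint passes its speed limit or range.

## Working session

There is one attempt and no reset: what is moved stays moved. The work goes in short steps, Python scripts to look and compute and a tool call to move; the robot and the scene stay as the last step left them, time stands still between calls to the robot, and variables do not carry over. Pictures are saved under pics/ and viewed, about 8 in all and at most 12, crops included, and the job is handed in when it is done.

Besides the shell and the picture viewer there is one more tool, called as a command line: name --argument value ..., lists and objects as JSON in quotes. move_arm: Moves the arm, as the interface text tells. Its arguments: {"type":"object","properties":{"plan":{"type":"array","items":{"type":"object","properties":{"dp":{"type":"array","items":{"type":"number"}},"dr":{"type":"array","items":{"type":"number"}}}}},"jaw":{"type":"number"},"squeeze":{"type":"number"}},"required":["plan"]}

```bash
mkdir -p pics; ls; cat > h.py <<'E'
import numpy as np, cv2
from scipy.spatial.transform import Rotation as R
from station import ctrl
def K(p):
    f=p["img"].shape[0]/2/np.tan(np.radians(p["vfov"])/2); return f
def cloud(p):
    f=K(p); z=p["range_z"].astype(float); h,w=z.shape
    u,v=np.meshgrid(np.arange(w),np.arange(h))
    c=np.stack([(u-p["cx"])*z/f,(v-p["cy"])*z/f,z],-1)
    if "rvec" in p:
        M=R.from_rotvec(np.ravel(p["rvec"])).as_matrix(); t=np.ravel(p["tvec"])
        W=(c-t)@M
    else:
        s=p["st"]; T=np.array(p["tool_from_camera"]); W=c@T[:3,:3].T+T[:3,3]
        W=W@R.from_rotvec(s["eef_rot"]).as_matrix().T+np.array(s["position"])
    W[z==0]=np.nan
    return W
def snap(n):
    s=ctrl.sense(); p=ctrl.snapshot(n); p["st"]=s; return p
def px(p,X):
    M=R.from_rotvec(np.ravel(p["rvec"])).as_matrix(); c=M@np.array(X)+np.ravel(p["tvec"]); f=K(p)
    return c[0]/c[2]*f+p["cx"],c[1]/c[2]*f+p["cy"]
E
cat > a.py <<'E'
from h import *
np.set_printoptions(precision=4,suppress=True)
s=ctrl.sense(); print({k:np.round(v,3) for k,v in s.items()}, ctrl.nose_length)
for n in ["scene","top"]:
    p=snap(n); W=cloud(p); im=p["img"].copy()
    print(n,p["vfov"],p["cx"],p["cy"])
    for t in ["stand","column","small_bottle","large_bottle","beaker","timer","wash_bottle","petri_dish"]:
        r=ctrl.recognise(p,t)[:2]
        for q in r:
            l,tp,w,h=map(int,q["rect"]); print(t,q["rect"],round(q["confidence"],2))
            cv2.rectangle(im,(l,tp),(l+w,tp+h),(0,0,255),1); cv2.putText(im,t[:7],(l,tp+9),0,.35,(0,255,0),1)
    for t in ["plate_top","bottle_center","stand"]:
        for q in ctrl.tip_of(p,t)[:2]:
            a,b=map(int,q["centre"]); print(t,q["centre"],round(q["confidence"],2),W[min(a,419),min(b,559)])
    cv2.imwrite(f"pics/{n}0.png",cv2.resize(im,None,fx=1.4,fy=1.4)); np.savez(n+"0.npz",W=W,img=p["img"])
E
python3 a.py
```

```text
pics
{'time_s': np.float64(0.0), 'joint_pos': array([ 1.173,  0.384,  0.044,  1.6  , -0.018,  1.161, -0.05 ]), 'joint_vel': array([ 0.001, -0.001,  0.002, -0.   ,  0.001,  0.001,  0.001]), 'joint_efforts': array([ -0.   , -43.346,   1.024, -24.951,   0.01 ,   0.011,   0.   ]), 'position': array([ 0.192, -0.62 ,  0.244]), 'eef_rot': array([-3.104, -0.469,  0.001]), 'force': array([-0.024, -0.25 , -0.439]), 'torque': array([-0.035,  0.019,  0.023]), 'finger_gap': np.float64(0.999)} 0.014
scene 47.36506042560859 282.2567496884602 203.11390469400885
stand [236.1, 175.0, 25.6, 24.1] 0.59
stand [228.7, 175.5, 35.4, 53.9] 0.58
column [233.1, 175.8, 26.8, 15.3] 0.67
small_bottle [334.8, 229.4, 16.6, 38.7] 0.8
large_bottle [381.7, 256.0, 36.7, 45.8] 0.75
large_bottle [267.2, 197.3, 22.6, 54.2] 0.72
beaker [235.3, 170.9, 16.6, 26.0] 0.64
timer [222.3, 242.6, 28.0, 19.6] 0.56
wash_bottle [382.0, 255.9, 36.3, 43.8] 0.8
petri_dish [153.5, 215.4, 23.4, 12.1] 0.64
plate_top [180.5, 246.7] 0.59 [0.5561 0.0995 0.1433]
bottle_center [250.7, 338.1] 0.83 [ 0.5503 -0.2588  0.002 ]
stand [217.8, 252.7] 0.88 [0.5405 0.0695 0.021 ]
top 49.63846807389635 281.6517537761065 212.79610525052001
stand [220.8, 182.7, 34.3, 40.7] 0.81
column [223.5, 185.4, 21.0, 30.4] 0.82
large_bottle [279.0, 211.9, 18.6, 26.1] 0.86
beaker [187.9, 155.5, 22.9, 25.0] 0.67
timer [255.0, 247.2, 23.6, 23.8] 0.92
wash_bottle [391.8, 213.8, 26.9, 25.9] 0.56
petri_dish [220.4, 185.2, 25.5, 29.0] 0.7
petri_dish [160.0, 243.1, 25.5, 22.7] 0.67
plate_top [205.6, 234.7] 0.68 [0.5295 0.0844 0.1448]
plate_top [172.6, 203.5] 0.43 [0.6744 0.2153 0.002 ]
bottle_center [222.6, 353.8] 0.59 [ 0.4774 -0.3099  0.1249]
stand [204.8, 236.0] 0.6 [0.5331 0.078  0.1433]
stand [173.0, 204.1] 0.55 [0.6532 0.1985 0.0761]
```

```bash
python3 - <<'E'
import numpy as np,cv2
a=np.load("scene0.npz")["img"][130:330,120:440]; b=np.load("top0.npz")["img"][130:290,130:450]
cv2.imwrite("pics/s1.png",cv2.resize(a,None,fx=2.5,fy=2.5,interpolation=2))
cv2.imwrite("pics/t1.png",cv2.resize(b,None,fx=2.5,fy=2.5,interpolation=2))
d=np.load("top0.npz")["W"]; s=np.load("scene0.npz")["W"]
def st(W,lo,hi,zl,zh,n):
    m=(W[...,2]>zl)&(W[...,2]<zh)&(W[...,0]>lo[0])&(W[...,0]<hi[0])&(W[...,1]>lo[1])&(W[...,1]<hi[1])
    P=W[m]; 
    if len(P)<5: print(n,len(P));return
    r=cv2.minAreaRect((P[:,:2]*1000).astype(np.float32)); print(n,len(P),"med",np.median(P,0).round(4),"rect mm",np.round(r[0],1),np.round(r[1],1),round(r[2],1))
st(d,(.4,-.05),(.65,.2),.135,.16,"plate top");st(s,(.4,-.05),(.65,.2),.135,.16,"plate scene")
st(d,(.4,-.02),(.65,.2),.005,.022,"foot")
st(d,(.4,-.02),(.65,.2),.022,.125,"block")
st(s,(.4,-.02),(.65,.2),.022,.125,"block s")
m=(d[...,2]>.01)&np.isfinite(d[...,2])
n,l,stt,c=cv2.connectedComponentsWithStats(m.astype(np.uint8))
for i in range(1,n):
    if stt[i,4]>15:
        P=d[l==i]; print(stt[i],"z",P[:,2].max().round(3),"mean",P.mean(0).round(3),"min",P.min(0).round(3),"max",P.max(0).round(3))
E
```

```text
plate top 528 med [0.5489 0.0876 0.1448] rect mm [549.7  88. ] [93.5 63.8] 12.9
plate scene 282 med [0.5387 0.0795 0.1445] rect mm [547.9  87. ] [98.9 67.6] 13.0
foot 897 med [0.5153 0.0724 0.0109] rect mm [523.8  89.6] [218.8 248.3] 89.6
block 505 med [0.5943 0.0079 0.0647] rect mm [570.6  90.6] [217.4 158.5] 90.0
block s 538 med [0.5427 0.0703 0.0747] rect mm [580.2  39.7] [ 83.8 180.7] 44.4
[    0     0   560   207 42674] z 0.862 mean [ 0.881 -0.125  0.493] min [ 0.548 -1.033  0.01 ] max [1.096 0.923 0.862]
[ 219   75   91  151 5507] z 0.556 mean [ 0.658 -0.035  0.119] min [ 0.479 -0.172  0.01 ] max [1.01  0.153 0.556]
[   0   77  159  131 8248] z 0.369 mean [0.728 0.485 0.15 ] min [0.538 0.371 0.01 ] max [1.026 0.985 0.369]
[369  89  18   7  31] z 0.02 mean [ 0.98  -0.424  0.013] min [ 0.968 -0.46   0.01 ] max [ 0.993 -0.396  0.02 ]
[557  90   3  15  25] z 0.025 mean [ 0.96  -1.098  0.016] min [ 0.936 -1.106  0.01 ] max [ 0.992 -1.095  0.025]
[203  92   9   5  16] z 0.018 mean [0.97  0.208 0.013] min [0.962 0.193 0.01 ] max [0.978 0.222 0.018]
[356  94   9   5  16] z 0.018 mean [
[... 930 characters left out ...]
x [ 0.522 -0.455  0.217]
[277 214  22  24 399] z 0.169 mean [ 0.465 -0.094  0.125] min [ 0.436 -0.128  0.01 ] max [ 0.506 -0.056  0.169]
[350 219  11  15 104] z 0.134 mean [ 0.47  -0.321  0.108] min [ 0.449 -0.353  0.013] max [ 0.499 -0.301  0.134]
[422 231  29  28 604] z 0.053 mean [ 0.413 -0.615  0.03 ] min [ 0.363 -0.665  0.01 ] max [ 0.458 -0.562  0.053]
[378 241  16  31 157] z 0.032 mean [ 0.369 -0.438  0.02 ] min [ 0.318 -0.467  0.01 ] max [ 0.424 -0.412  0.032]
[255 245  23  22 323] z 0.033 mean [ 0.369 -0.018  0.02 ] min [ 0.334 -0.057  0.01 ] max [0.408 0.021 0.033]
[  228   300   319   120 15837] z 0.807 mean [ 0.1   -0.283  0.594] min [-0.069 -0.687  0.01 ] max [0.244 0.098 0.807]
```

View pics/s1.png

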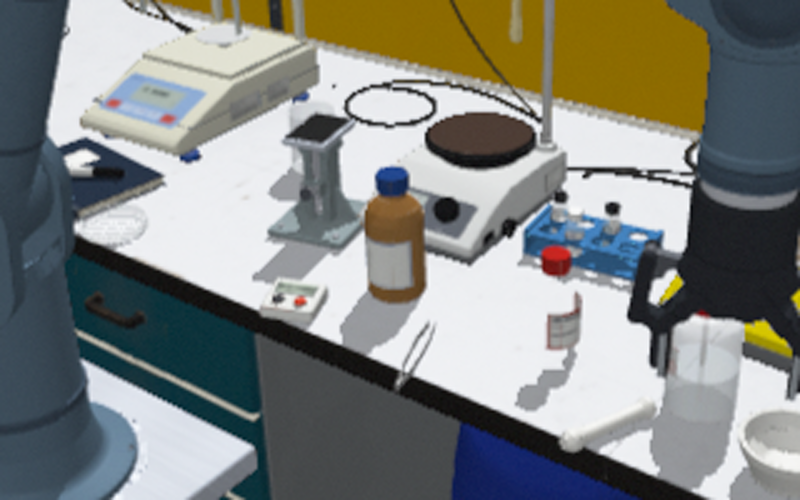

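View pics/t1.png

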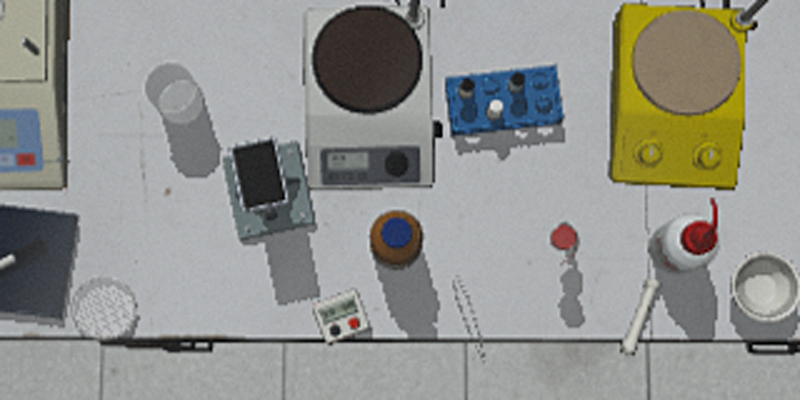

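```bash
cat >> h.py <<'E'
def go(X,head):
    "dp [cm], dr [deg] from the present pose to TCP X, tool down, tool x at heading [deg]"
    s=ctrl.sense(); M=R.from_rotvec(s["eef_rot"]); h=np.radians(head)
    T=R.from_matrix(np.array([[np.cos(h),np.sin(h),0],[np.sin(h),-np.cos(h),0],[0,0,-1]]))
    print("t",round(float(s["time_s"]),2),"pos",np.round(s["position"],4),"F",np.round(s["force"],1),"gap",round(float(s["finger_gap"]),3))
    print("dp cm",np.round(M.inv().apply(np.array(X)-s["position"])*100,2),"dr",np.round((M.inv()*T).as_rotvec(degrees=True),2))
E
python3 - <<'E'
from h import *
go([.549,.0875,.36],12.9)
d=np.load("top0.npz")["W"]
def md(c,r,zl,zh,n):
    m=(np.hypot(d[...,0]-c[0],d[...,1]-c[1])<r)&(d[...,2]>zl)&(d[...,2]<zh); P=d[m]
    print(n,len(P),P.mean(0).round(4) if len(P) else "", (P.min(0).round(4),P.max(0).round(4)) if len(P) else "")
md((.465,-.32),.06,.117,.14,"cap"); md((.565,.03),.03,.03,.2,"near finger R")
md((.64,-.04),.04,.0,.3,"hotplate")
x=np.arange(.5,.75,.03)
m=(d[...,0]>.55)&(d[...,0]<.75)&(d[...,1]<.05)&(d[...,1]>-.12)&(d[...,2]>.03)
print("hotplate y max at x", [(round(a,2),d[m&(abs(d[...,0]-a)<.015)][:,1].max().round(3),d[m&(abs(d[...,0]-a)<.015)][:,2].max().round(3)) for a in x if (m&(abs(d[...,0]-a)<.015)).any()])
E
```

```text
t 1.2 pos [ 0.192  -0.621   0.2453] F [ 0.8 -0.4  0.4] gap 0.998
dp cm [ 55.03 -57.14 -11.47] dr [ 0.   -0.    4.28]
cap 73 [ 0.4699 -0.3165  0.1258] (array([ 0.4542, -0.3306,  0.1192]), array([ 0.4842, -0.3024,  0.134 ]))
near finger R 115 [0.5685 0.0201 0.0521] (array([5.473e-01, 1.000e-04, 3.130e-02]), array([0.5944, 0.0596, 0.142 ]))
hotplate 466 [ 0.6406 -0.0404  0.0883] (array([ 0.602 , -0.0769,  0.0593]), array([ 6.781e-01, -2.000e-04,  1.199e-01]))
hotplate y max at x [(np.float64(0.56), np.float64(0.029), np.float64(0.078)), (np.float64(0.59), np.float64(0.032), np.float64(0.081)), (np.float64(0.62), np.float64(0.032), np.float64(0.086)), (np.float64(0.65), np.float64(0.032), np.float64(0.12)), (np.float64(0.68), np.float64(0.035), np.float64(0.119)), (np.float64(0.71), np.float64(0.036), np.float64(0.122)), (np.float64(0.74), np.float64(0.037), np.float64(0.474))]
```

move_arm --plan '[{"dp":[0,0,-4],"dr":[0,0,0]},{"dp":[0,0,-8],"dr":[0,0,0]},{"dp":[0,0,-11.5],"dr":[0,0,0]},{"dp":[3,-3,-11.5],"dr":[0,0,4.3]},{"dp":[55,-57.1,-11.5],"dr":[0,0,4.3]},{"dp":[55,-57.1,-11.5],"dr":[0,0,4.3]},{"dp":[55,-57.1,-11.5],"dr":[0,0,4.3]},{"dp":[55,-57.1,-11.5],"dr":[0,0,4.3]},{"dp":[55,-57.1,-11.5],"dr":[0,0,4.3]},{"dp":[55,-57.1,-11.5],"dr":[0,0,4.3]},{"dp":[55,-57.1,-11.5],"dr":[0,0,4.3]},{"dp":[55,-57.1,-11.5],"dr":[0,0,4.3]},{"dp":[55,-57.1,-11.5],"dr":[0,0,4.3]},{"dp":[55,-57.1,-11.5],"dr":[0,0,4.3]},{"dp":[55,-57.1,-11.5],"dr":[0,0,4.3]},{"dp":[55,-57.1,-11.5],"dr":[0,0,4.3]},{"dp":[55,-57.1,-11.5],"dr":[0,0,4.3]},{"dp":[55,-57.1,-11.5],"dr":[0,0,4.3]},{"dp":[55,-57.1,-11.5],"dr":[0,0,4.3]},{"dp":[55,-57.1,-11.5],"dr":[0,0,4.3]}]' --jaw 1

```text
time_s: 2.87
position: [0.5114, 0.0133, 0.3608]
eef_rot: [3.121, 0.352, 0.002]
force: [1.2, -1.2, 0.6]
finger_gap: 0.999
```

```bash
cat > w.py <<'E'
from h import *
import sys
p=snap("wrist"); W=cloud(p); np.savez(sys.argv[1]+".npz",W=W,img=p["img"]); cv2.imwrite(f"pics/{sys.argv[1]}.png",p["img"])
print(np.round(p["tool_from_camera"],3).tolist(),p["vfov"])
zl,zh=float(sys.argv[2]),float(sys.argv[3])
m=(W[...,2]>zl)&(W[...,2]<zh)&(np.hypot(W[...,0]-.549,W[...,1]-.0875)<.08)
n,l,s,c=cv2.connectedComponentsWithStats(m.astype(np.uint8)); i=1+np.argmax(s[1:,4]); P=W[l==i]
r=cv2.minAreaRect((P[:,:2]*1000).astype(np.float32)); print(len(P),"z",np.median(P[:,2]).round(4),"rect",r, s[i])
for t in ["plate_top"]:
    for q in ctrl.tip_of(p,t)[:2]:
        a,b=map(int,q["centre"]); print(t,q["centre"],round(q["confidence"],2),W[min(a,419),min(b,559)])
go([.549,.0875,.20],12.9)
E
python3 w.py w1 .13 .16
```

```text
[[-0.001, -0.951, -0.309, 0.08], [1.0, -0.001, 0.0, -0.0], [-0.0, -0.309, 0.951, -0.128], [0.0, 0.0, 0.0, 1.0]] 71.28124743130104
4479 z 0.144 rect ((549.7679443359375, 88.90369415283203), (90.29461669921875, 64.4203872680664), 12.791435241699219) [ 194   99   60   81 4479]
plate_top [140.0, 225.8] 0.81 [0.55107269 0.08765521 0.14429762]
t 2.97 pos [0.5123 0.021  0.361 ] F [-0.8 -0.9 -0.9] gap 1.0
dp cm [ 5.08 -5.52 16.14] dr [-0.27 -0.21  0.79]
```

View pics/w1.png

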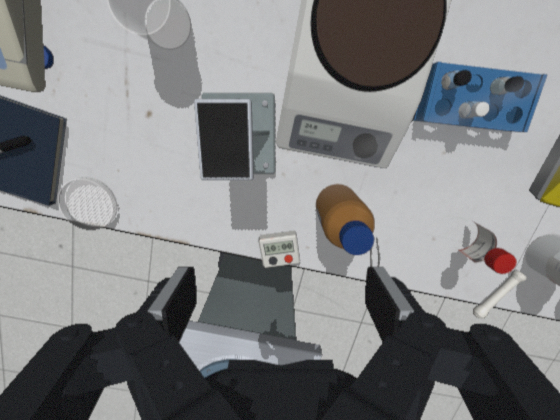

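move_arm --plan '[{"dp":[5.1,-5.5,6],"dr":[0,0,0]},{"dp":[5.1,-5.5,12],"dr":[0,0,0]},{"dp":[5.1,-5.5,12],"dr":[0,0,0]},{"dp":[5.1,-5.5,12],"dr":[0,0,0]},{"dp":[5.1,-5.5,12],"dr":[0,0,0]},{"dp":[5.1,-5.5,12],"dr":[0,0,0]},{"dp":[5.1,-5.5,12],"dr":[0,0,0]},{"dp":[5.1,-5.5,12],"dr":[0,0,0]}]'

```text
time_s: 3.63
position: [0.5498, 0.0754, 0.2428]
eef_rot: [3.121, 0.349, 0.007]
force: [0.8, -0.5, -0.0]
finger_gap: 1.002
```

```bash
python3 w.py w2 .13 .16
```

```text
[[-0.001, -0.951, -0.309, 0.08], [1.0, -0.001, 0.0, -0.0], [-0.0, -0.309, 0.951, -0.128], [0.0, 0.0, 0.0, 1.0]] 71.28124743130104
8133 z 0.1441 rect ((550.391357421875, 89.1040267944336), (90.97828674316406, 64.18390655517578), 12.843175888061523) [ 224  159   81  106 8133]
plate_top [218.6, 264.3] 0.85 [0.54857222 0.08922393 0.14438498]
t 3.73 pos [0.5496 0.0756 0.2426] F [-0.1 -0.  -0.3] gap 1.001
dp cm [ 0.19 -1.18  4.26] dr [ 0.08 -0.22 -0.13]
```

```bash
python3 -c "
from h import *
go([.5502,.0889,.134],12.85)"
```

```text
t 3.73 pos [0.5496 0.0756 0.2426] F [-0.1 -0.  -0.3] gap 1.001
dp cm [ 0.31 -1.3  10.86] dr [ 0.08 -0.22 -0.08]
```

move_arm --plan '[{"dp":[0.3,-1.3,0],"dr":[0.1,-0.2,-0.1]},{"dp":[0.3,-1.3,2],"dr":[0.1,-0.2,-0.1]},{"dp":[0.3,-1.3,5],"dr":[0.1,-0.2,-0.1]},{"dp":[0.3,-1.3,7],"dr":[0.1,-0.2,-0.1]},{"dp":[0.3,-1.3,7],"dr":[0.1,-0.2,-0.1]},{"dp":[0.3,-1.3,7],"dr":[0.1,-0.2,-0.1]},{"dp":[0.3,-1.3,7],"dr":[0.1,-0.2,-0.1]}]'

```text
time_s: 4.32
position: [0.5495, 0.0907, 0.1719]
eef_rot: [-3.12, -0.355, 0.002]
force: [0.4, -0.3, -0.5]
finger_gap: 0.998
```

```bash
python3 -c "
from h import *
go([.5502,.0889,.134],12.85)"; python3 w.py w3 .13 .16
```

```text
t 4.32 pos [0.5495 0.0907 0.1719] F [ 0.4 -0.3 -0.5] gap 0.998
dp cm [0.03 0.2  3.79] dr [-0.11  0.04  0.15]
[[-0.001, -0.951, -0.309, 0.08], [1.0, -0.001, 0.0, -0.0], [-0.0, -0.309, 0.951, -0.128], [0.0, 0.0, 0.0, 1.0]] 71.28124743130104
14890 z 0.1442 rect ((549.9105834960938, 88.95851135253906), (91.94514465332031, 64.28982543945312), 12.859967231750488) [  228   181   114   141 14890]
plate_top [260.3, 284.4] 0.87 [0.54950465 0.08912395 0.14423555]
t 4.42 pos [0.5499 0.0905 0.1725] F [0.1 0.  0.4] gap 0.999
dp cm [-0.16  0.27 -2.75] dr [-0.09 -0.03  0.08]
```

View pics/w3.png

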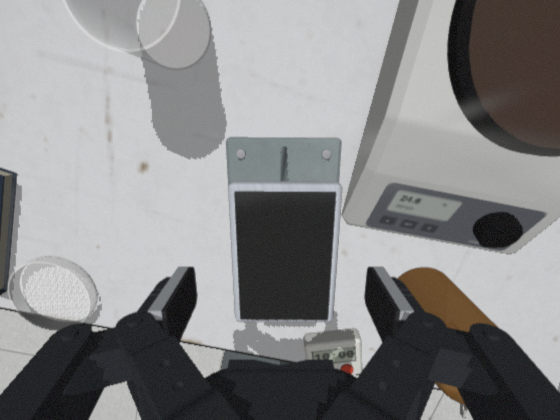

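move_arm --plan '[{"dp":[0,0.2,0.5],"dr":[0,0,0.1]},{"dp":[0,0.2,2],"dr":[0,0,0.1]},{"dp":[0,0.2,3.2],"dr":[0,0,0.1]},{"dp":[0,0.2,3.8],"dr":[0,0,0.1]},{"dp":[0,0.2,3.8],"dr":[0,0,0.1]},{"dp":[0,0.2,3.8],"dr":[0,0,0.1]},{"dp":[0,0.2,3.8],"dr":[0,0,0.1]}]'

```text
time_s: 5.0
position: [0.549, 0.0881, 0.1327]
eef_rot: [-3.12, -0.352, 0.005]
force: [0.5, 0.3, -0.1]
finger_gap: 0.997
```

```bash
python3 -c "
from h import *
for i in range(3):
    ctrl.snapshot('top'); go([.5499,.0890,.134],12.85)"
```

```text
t 5.05 pos [0.5492 0.0882 0.1329] F [-0.4  0.6  0.7] gap 0.999
dp cm [ 0.09 -0.06 -0.11] dr [-0.1   0.13  0.04]
t 5.1 pos [0.5492 0.0882 0.133 ] F [ 0.4 -0.6 -0.2] gap 1.004
dp cm [ 0.08 -0.07 -0.1 ] dr [-0.1   0.12  0.04]
t 5.15 pos [0.5492 0.0881 0.133 ] F [-0.4  0.   0.5] gap 1.003
dp cm [ 0.09 -0.07 -0.1 ] dr [-0.09  0.12  0.03]
```

move_arm --plan '[{"dp":[0.05,-0.07,-0.1]},{"dp":[0.05,-0.07,-0.1]},{"dp":[0.05,-0.07,-0.1]},{"dp":[0.05,-0.07,-0.1]},{"dp":[0.05,-0.07,-0.1]},{"dp":[0.05,-0.07,-0.1]}]' --jaw 0.78 --squeeze 50

```text
validation failed for argument at $.pl...
```

move_arm --plan '[{"dp":[0,0,0]},{"dp":[0,0,0]},{"dp":[0,0,0]},{"dp":[0,0,0]},{"dp":[0,0,0]},{"dp":[0,0,0]}]' --jaw 0.6 --squeeze 50

```text
validation failed for argument at $.pl...
```

```bash
python3 -c "
from h import *
for i in range(2):
    ctrl.snapshot('top'); go([.5499,.0890,.134],12.85)"
```

```text
t 5.2 pos [0.5491 0.088  0.1329] F [0.1 0.4 1.1] gap 1.0
dp cm [ 0.1  -0.08 -0.11] dr [-0.09  0.13  0.03]
t 5.25 pos [0.549  0.088  0.1328] F [-0.1  0.5  0.5] gap 0.995
dp cm [ 0.1  -0.08 -0.12] dr [-0.09  0.14  0.03]
```

dr is required in each row.

move_arm --plan '[{"dp":[0.08,-0.08,-0.1],"dr":[0,0,0]},{"dp":[0.08,-0.08,-0.1],"dr":[0,0,0]},{"dp":[0.08,-0.08,-0.1],"dr":[0,0,0]},{"dp":[0.08,-0.08,-0.1],"dr":[0,0,0]},{"dp":[0.08,-0.08,-0.1],"dr":[0,0,0]},{"dp":[0.08,-0.08,-0.1],"dr":[0,0,0]}]' --jaw 0.78 --squeeze 50

```text
time_s: 5.75
position: [0.5492, 0.0888, 0.1332]
eef_rot: [-3.12, -0.352, 0.006]
force: [0.7, 0.3, 0.0]
finger_gap: 0.779
```

move_arm --plan '[{"dp":[0,0,0],"dr":[0,0,0]},{"dp":[0,0,0],"dr":[0,0,0]},{"dp":[0,0,0],"dr":[0,0,0]},{"dp":[0,0,0],"dr":[0,0,0]},{"dp":[0,0,0],"dr":[0,0,0]},{"dp":[0,0,0],"dr":[0,0,0]}]' --jaw 0.6 --squeeze 50

```text
time_s: 6.25
position: [0.5493, 0.0884, 0.1332]
eef_rot: [-3.121, -0.352, 0.006]
force: [0.7, -2.3, -0.2]
finger_gap: 0.736
```

```bash
python3 -c "
from h import *
for i in range(2):
    ctrl.snapshot('top'); go([.5499,.0890,.134],12.85)"
```

```text
t 6.3 pos [0.5493 0.0885 0.1333] F [ 0.5 -2.3 -1. ] gap 0.74
dp cm [ 0.07 -0.04 -0.07] dr [-0.08  0.21  0.02]
t 6.35 pos [0.5493 0.0885 0.1332] F [ 0.7 -1.5  0.4] gap 0.735
dp cm [ 0.07 -0.04 -0.08] dr [-0.08  0.21  0.02]
```

move_arm --plan '[{"dp":[0,0,-0.1],"dr":[0,0,0]},{"dp":[0,0,-0.1],"dr":[0,0,0]},{"dp":[0,0,-0.1],"dr":[0,0,0]}]'

```text
time_s: 6.6
position: [0.5492, 0.0885, 0.1337]
eef_rot: [-3.121, -0.352, 0.006]
force: [2.6, -1.8, -5.7]
finger_gap: 0.737
```

move_arm --plan '[{"dp":[0,0,-0.1],"dr":[0,0,0]},{"dp":[0,0,-0.1],"dr":[0,0,0]},{"dp":[0,0,-0.1],"dr":[0,0,0]}]'

```text
time_s: 6.85
position: [0.5493, 0.0885, 0.135]
eef_rot: [-3.121, -0.352, 0.006]
force: [3.1, -2.0, -6.0]
finger_gap: 0.74
```

move_arm --plan '[{"dp":[0,0,-0.1],"dr":[0,0,0]},{"dp":[0,0,-0.1],"dr":[0,0,0]},{"dp":[0,0,-0.1],"dr":[0,0,0]}]'

```text
time_s: 7.1
position: [0.5492, 0.0885, 0.1363]
eef_rot: [-3.121, -0.352, 0.006]
force: [2.4, -2.6, -5.4]
finger_gap: 0.735
```

move_arm --plan '[{"dp":[0,0,-0.1],"dr":[0,0,0]},{"dp":[0,0,-0.1],"dr":[0,0,0]},{"dp":[0,0,-0.1],"dr":[0,0,0]}]'

```text
time_s: 7.35
position: [0.5493, 0.0885, 0.1374]
eef_rot: [-3.121, -0.352, 0.006]
force: [2.5, -1.6, -5.0]
finger_gap: 0.736
```

move_arm --plan '[{"dp":[0,0,-0.1],"dr":[0,0,0]},{"dp":[0,0,-0.1],"dr":[0,0,0]},{"dp":[0,0,-0.1],"dr":[0,0,0]}]'

```text
time_s: 7.6
position: [0.5492, 0.0885, 0.1384]
eef_rot: [-3.121, -0.352, 0.006]
force: [2.5, -3.7, -4.3]
finger_gap: 0.732
```

move_arm --plan '[{"dp":[0,0,-0.1],"dr":[0,0,0]},{"dp":[0,0,-0.1],"dr":[0,0,0]},{"dp":[0,0,-0.1],"dr":[0,0,0]}]'

```text
time_s: 7.85
position: [0.5492, 0.0885, 0.1391]
eef_rot: [-3.121, -0.352, 0.006]
force: [2.0, -3.0, -7.3]
finger_gap: 0.737
```

move_arm --plan '[{"dp":[0,0,-0.1],"dr":[0,0,0]},{"dp":[0,0,-0.1],"dr":[0,0,0]},{"dp":[0,0,-0.1],"dr":[0,0,0]}]'

```text
time_s: 8.1
position: [0.5492, 0.0885, 0.1395]
eef_rot: [-3.12, -0.352, 0.006]
force: [4.2, -2.4, -10.5]
finger_gap: 0.735
```

move_arm --plan '[{"dp":[0,0,-0.1],"dr":[0,0,0]},{"dp":[0,0,-0.1],"dr":[0,0,0]},{"dp":[0,0,-0.1],"dr":[0,0,0]}]'

```text
time_s: 8.35
position: [0.5492, 0.0885, 0.1402]
eef_rot: [-3.12, -0.352, 0.006]
force: [4.9, -3.2, -11.4]
finger_gap: 0.734
```

move_arm --plan '[{"dp":[0,0,-0.1],"dr":[0,0,0]},{"dp":[0,0,-0.1],"dr":[0,0,0]},{"dp":[0,0,-0.1],"dr":[0,0,0]}]'

```text
time_s: 8.6
position: [0.5492, 0.0885, 0.1409]
eef_rot: [-3.12, -0.352, 0.006]
force: [6.0, -2.9, -13.7]
finger_gap: 0.736
```

move_arm --plan '[{"dp":[0,0,-0.1],"dr":[0,0,0]},{"dp":[0,0,-0.1],"dr":[0,0,0]},{"dp":[0,0,-0.1],"dr":[0,0,0]}]'

```text
time_s: 8.85
position: [0.5491, 0.0885, 0.1416]
eef_rot: [-3.12, -0.352, 0.006]
force: [7.1, -2.2, -13.9]
finger_gap: 0.733
```

move_arm --plan '[{"dp":[0,0,-0.1],"dr":[0,0,0]},{"dp":[0,0,-0.1],"dr":[0,0,0]},{"dp":[0,0,-0.1],"dr":[0,0,0]}]'

```text
time_s: 9.1
position: [0.5492, 0.0885, 0.1443]
eef_rot: [-3.121, -0.352, 0.006]
force: [3.1, -4.3, -6.9]
finger_gap: 0.74
```

move_arm --plan '[{"dp":[0,0,-0.1],"dr":[0,0,0]},{"dp":[0,0,-0.1],"dr":[0,0,0]},{"dp":[0,0,-0.1],"dr":[0,0,0]}]'

```text
time_s: 9.35
position: [0.5492, 0.0886, 0.1455]
eef_rot: [-3.121, -0.352, 0.006]
force: [2.5, -3.2, -5.8]
finger_gap: 0.739
```

move_arm --plan '[{"dp":[0,0,-0.1],"dr":[0,0,0]},{"dp":[0,0,-0.1],"dr":[0,0,0]},{"dp":[0,0,-0.1],"dr":[0,0,0]}]'

```text
time_s: 9.6
position: [0.5492, 0.0885, 0.1465]
eef_rot: [-3.121, -0.352, 0.006]
force: [1.4, -4.4, -4.1]
finger_gap: 0.734
```

move_arm --plan '[{"dp":[0,0,-0.1],"dr":[0,0,0]},{"dp":[0,0,-0.1],"dr":[0,0,0]},{"dp":[0,0,-0.1],"dr":[0,0,0]}]'

```text
time_s: 9.85
position: [0.5492, 0.0885, 0.1471]
eef_rot: [-3.121, -0.352, 0.006]
force: [2.6, -4.2, -6.7]
finger_gap: 0.733
```

move_arm --plan '[{"dp":[0,0,-0.1],"dr":[0,0,0]},{"dp":[0,0,-0.1],"dr":[0,0,0]},{"dp":[0,0,-0.1],"dr":[0,0,0]}]'

```text
time_s: 10.1
position: [0.5492, 0.0885, 0.1475]
eef_rot: [-3.12, -0.352, 0.006]
force: [4.1, -3.9, -9.1]
finger_gap: 0.738
```

move_arm --plan '[{"dp":[0,0,-0.1],"dr":[0,0,0]},{"dp":[0,0,-0.1],"dr":[0,0,0]},{"dp":[0,0,-0.1],"dr":[0,0,0]}]'

```text
time_s: 10.35
position: [0.5492, 0.0885, 0.1481]
eef_rot: [-3.12, -0.352, 0.005]
force: [4.8, -3.1, -11.9]
finger_gap: 0.739
```

move_arm --plan '[{"dp":[0,0,-0.1],"dr":[0,0,0]},{"dp":[0,0,-0.1],"dr":[0,0,0]},{"dp":[0,0,-0.1],"dr":[0,0,0]}]'

```text
time_s: 10.6
position: [0.5492, 0.0886, 0.1488]
eef_rot: [-3.12, -0.352, 0.005]
force: [5.7, -4.1, -12.5]
finger_gap: 0.736
```

move_arm --plan '[{"dp":[0,0,-0.1],"dr":[0,0,0]},{"dp":[0,0,-0.1],"dr":[0,0,0]},{"dp":[0,0,-0.1],"dr":[0,0,0]}]'

```text
time_s: 10.85
position: [0.5489, 0.0885, 0.1493]
eef_rot: [-3.12, -0.352, 0.006]
force: [6.2, -3.1, -14.9]
finger_gap: 0.739
```

move_arm --plan '[{"dp":[0,0,-0.1],"dr":[0,0,0]},{"dp":[0,0,-0.1],"dr":[0,0,0]},{"dp":[0,0,-0.1],"dr":[0,0,0]}]'

```text
time_s: 11.1
position: [0.5492, 0.0885, 0.1519]
eef_rot: [-3.121, -0.352, 0.006]
force: [3.0, -4.2, -6.1]
finger_gap: 0.739
```

move_arm --plan '[{"dp":[0,0,-0.1],"dr":[0,0,0]},{"dp":[0,0,-0.1],"dr":[0,0,0]},{"dp":[0,0,-0.1],"dr":[0,0,0]}]'

```text
time_s: 11.35
position: [0.5492, 0.0885, 0.1532]
eef_rot: [-3.121, -0.352, 0.006]
force: [2.5, -4.7, -5.6]
finger_gap: 0.733
```

move_arm --plan '[{"dp":[0,0,-0.1],"dr":[0,0,0]},{"dp":[0,0,-0.1],"dr":[0,0,0]},{"dp":[0,0,-0.1],"dr":[0,0,0]}]'

```text
time_s: 11.6
position: [0.5492, 0.0885, 0.1543]
eef_rot: [-3.121, -0.352, 0.006]
force: [2.3, -5.4, -5.7]
finger_gap: 0.734
```

move_arm --plan '[{"dp":[0,0,-0.1],"dr":[0,0,0]},{"dp":[0,0,-0.1],"dr":[0,0,0]},{"dp":[0,0,-0.1],"dr":[0,0,0]}]'

```text
time_s: 11.85
position: [0.5493, 0.0885, 0.1551]
eef_rot: [-3.121, -0.352, 0.006]
force: [3.0, -5.5, -6.4]
finger_gap: 0.737
```

move_arm --plan '[{"dp":[0,0,-0.1],"dr":[0,0,0]},{"dp":[0,0,-0.1],"dr":[0,0,0]},{"dp":[0,0,-0.1],"dr":[0,0,0]}]'

```text
time_s: 12.1
position: [0.5492, 0.0885, 0.1555]
eef_rot: [-3.12, -0.352, 0.006]
force: [4.3, -3.0, -8.9]
finger_gap: 0.738
```

move_arm --plan '[{"dp":[0,0,-0.1],"dr":[0,0,0]},{"dp":[0,0,-0.1],"dr":[0,0,0]},{"dp":[0,0,-0.1],"dr":[0,0,0]}]'

```text
time_s: 12.35
position: [0.5492, 0.0886, 0.156]
eef_rot: [-3.12, -0.352, 0.006]
force: [5.4, -2.2, -12.1]
finger_gap: 0.734
```

move_arm --plan '[{"dp":[0,0,-0.1],"dr":[0,0,0]},{"dp":[0,0,-0.1],"dr":[0,0,0]},{"dp":[0,0,-0.1],"dr":[0,0,0]}]'

```text
time_s: 12.6
position: [0.5492, 0.0886, 0.1567]
eef_rot: [-3.12, -0.352, 0.006]
force: [5.6, -3.6, -12.7]
finger_gap: 0.735
```

move_arm --plan '[{"dp":[0,0,-0.1],"dr":[0,0,0]},{"dp":[0,0,-0.1],"dr":[0,0,0]},{"dp":[0,0,-0.1],"dr":[0,0,0]}]'

```text
time_s: 12.85
position: [0.5489, 0.0885, 0.1573]
eef_rot: [-3.12, -0.353, 0.006]
force: [4.8, -3.4, -14.4]
finger_gap: 0.738
```

move_arm --plan '[{"dp":[0,0,-0.1],"dr":[0,0,0]},{"dp":[0,0,-0.1],"dr":[0,0,0]},{"dp":[0,0,-0.1],"dr":[0,0,0]}]'

```text
time_s: 13.1
position: [0.5492, 0.0885, 0.1598]
eef_rot: [-3.121, -0.352, 0.006]
force: [3.4, -4.6, -5.7]
finger_gap: 0.734
```

move_arm --plan '[{"dp":[0,0,-0.1],"dr":[0,0,0]},{"dp":[0,0,-0.1],"dr":[0,0,0]},{"dp":[0,0,-0.1],"dr":[0,0,0]}]'

```text
time_s: 13.35
position: [0.5492, 0.0885, 0.1612]
eef_rot: [-3.121, -0.352, 0.006]
force: [2.1, -4.4, -4.9]
finger_gap: 0.738
```

move_arm --plan '[{"dp":[0,0,-0.1],"dr":[0,0,0]},{"dp":[0,0,-0.1],"dr":[0,0,0]},{"dp":[0,0,-0.1],"dr":[0,0,0]}]'

```text
time_s: 13.6
position: [0.5493, 0.0885, 0.1623]
eef_rot: [-3.121, -0.352, 0.006]
force: [2.6, -4.5, -4.5]
finger_gap: 0.735
```

move_arm --plan '[{"dp":[0,0,-0.1],"dr":[0,0,0]},{"dp":[0,0,-0.1],"dr":[0,0,0]},{"dp":[0,0,-0.1],"dr":[0,0,0]}]'

```text
time_s: 13.85
position: [0.5493, 0.0886, 0.1631]
eef_rot: [-3.121, -0.352, 0.006]
force: [2.4, -4.2, -5.7]
finger_gap: 0.735
```

move_arm --plan '[{"dp":[0,0,-0.1],"dr":[0,0,0]},{"dp":[0,0,-0.1],"dr":[0,0,0]},{"dp":[0,0,-0.1],"dr":[0,0,0]}]'

```text
time_s: 14.1
position: [0.5492, 0.0886, 0.1634]
eef_rot: [-3.12, -0.352, 0.006]
force: [4.0, -3.5, -10.2]
finger_gap: 0.738
```

move_arm --plan '[{"dp":[0,0,-0.1],"dr":[0,0,0]},{"dp":[0,0,-0.1],"dr":[0,0,0]},{"dp":[0,0,-0.1],"dr":[0,0,0]}]'

```text
time_s: 14.35
position: [0.5492, 0.0885, 0.164]
eef_rot: [-3.12, -0.352, 0.006]
force: [4.5, -3.0, -11.6]
finger_gap: 0.737
```

move_arm --plan '[{"dp":[0,0,-0.1],"dr":[0,0,0]},{"dp":[0,0,-0.1],"dr":[0,0,0]},{"dp":[0,0,-0.1],"dr":[0,0,0]}]'

```text
time_s: 14.6
position: [0.5491, 0.0886, 0.1647]
eef_rot: [-3.12, -0.352, 0.006]
force: [5.0, -2.3, -13.0]
finger_gap: 0.737
```

move_arm --plan '[{"dp":[0,0,-0.1],"dr":[0,0,0]},{"dp":[0,0,-0.1],"dr":[0,0,0]},{"dp":[0,0,-0.1],"dr":[0,0,0]}]'

```text
time_s: 14.85
position: [0.5489, 0.0885, 0.1653]
eef_rot: [-3.12, -0.353, 0.006]
force: [5.4, -3.4, -15.1]
finger_gap: 0.743
```

move_arm --plan '[{"dp":[0,0,-0.1],"dr":[0,0,0]},{"dp":[0,0,-0.1],"dr":[0,0,0]},{"dp":[0,0,-0.1],"dr":[0,0,0]}]'

```text
time_s: 15.1
position: [0.5492, 0.0885, 0.1678]
eef_rot: [-3.121, -0.352, 0.006]
force: [3.0, -4.5, -6.3]
finger_gap: 0.738
```

move_arm --plan '[{"dp":[0,0,0.1],"dr":[0,0,0]},{"dp":[0,0,0.1],"dr":[0,0,0]},{"dp":[0,0,0.1],"dr":[0,0,0]}]'

```text
time_s: 15.35
position: [0.5493, 0.0886, 0.1678]
eef_rot: [-3.121, -0.352, 0.006]
force: [1.3, -5.6, -2.8]
finger_gap: 0.739
```

move_arm --plan '[{"dp":[0,0,0.1],"dr":[0,0,0]},{"dp":[0,0,0.1],"dr":[0,0,0]},{"dp":[0,0,0.1],"dr":[0,0,0]}]'

```text
time_s: 15.6
position: [0.5493, 0.0885, 0.1672]
eef_rot: [-3.121, -0.352, 0.006]
force: [0.5, -4.6, -0.6]
finger_gap: 0.732
```

move_arm --plan '[{"dp":[0,0,0.1],"dr":[0,0,0]},{"dp":[0,0,0.1],"dr":[0,0,0]},{"dp":[0,0,0.1],"dr":[0,0,0]}]'

```text
time_s: 15.85
position: [0.5493, 0.0886, 0.1671]
eef_rot: [3.122, 0.352, -0.007]
force: [-2.3, -5.8, 4.0]
finger_gap: 0.738
```

move_arm --plan '[{"dp":[0,0,0.1],"dr":[0,0,0]},{"dp":[0,0,0.1],"dr":[0,0,0]},{"dp":[0,0,0.1],"dr":[0,0,0]}]'

```text
time_s: 16.1
position: [0.5492, 0.0886, 0.1669]
eef_rot: [3.121, 0.352, -0.007]
force: [-3.6, -7.1, 8.0]
finger_gap: 0.734
```

move_arm --plan '[{"dp":[0,0,0.05],"dr":[0,0,0]},{"dp":[0,0,0.05],"dr":[0,0,0]},{"dp":[0,0,0.05],"dr":[0,0,0]}]'

```text
time_s: 16.35
position: [0.5493, 0.0886, 0.1669]
eef_rot: [3.121, 0.352, -0.007]
force: [-5.3, -6.4, 10.7]
finger_gap: 0.734
```

move_arm --plan '[{"dp":[0,0,0.03],"dr":[0,0,0]},{"dp":[0,0,0.03],"dr":[0,0,0]},{"dp":[0,0,0.03],"dr":[0,0,0]},{"dp":[0,0,0.03],"dr":[0,0,0]}]'

```text
time_s: 16.68
position: [0.5493, 0.0886, 0.1669]
eef_rot: [3.121, 0.352, -0.007]
force: [-4.9, -6.9, 11.9]
finger_gap: 0.735
```

move_arm --plan '[{"dp":[0,0,-0.1],"dr":[0,0,0]},{"dp":[0,0,-0.2],"dr":[0,0,0]},{"dp":[0,0,-0.2],"dr":[0,0,0]},{"dp":[0,0,-0.2],"dr":[0,0,0]}]'

```text
time_s: 17.02
position: [0.5493, 0.0886, 0.1671]
eef_rot: [-3.122, -0.352, 0.007]
force: [-1.5, -6.5, 3.6]
finger_gap: 0.738
```

move_arm --plan '[{"dp":[0,0.12,0],"dr":[0,0,0]},{"dp":[0,0.12,0],"dr":[0,0,0]},{"dp":[0,0.12,0],"dr":[0,0,0]}]'

```text
time_s: 17.27
position: [0.5493, 0.0885, 0.1671]
eef_rot: [-3.12, -0.353, 0.007]
force: [-3.5, -4.2, 6.8]
finger_gap: 0.737
```

move_arm --plan '[{"dp":[0,0,0],"dr":[0,0,0]},{"dp":[0,0,0],"dr":[0,0,0]},{"dp":[0,0,0],"dr":[0,0,0]},{"dp":[0,0,0],"dr":[0,0,0]}]' --jaw 0.85

```text
time_s: 17.6
position: [0.5496, 0.0892, 0.1656]
eef_rot: [-3.119, -0.354, 0.005]
force: [0.1, -0.3, 0.6]
finger_gap: 0.849
```

move_arm --plan '[{"dp":[0,0,0],"dr":[0,0,0]},{"dp":[0,0,0],"dr":[0,0,0]},{"dp":[0,0,0],"dr":[0,0,0]},{"dp":[0,0,0],"dr":[0,0,0]}]' --jaw 1

```text
time_s: 17.93
position: [0.5496, 0.0877, 0.1654]
eef_rot: [-3.12, -0.352, 0.006]
force: [-0.3, -0.4, 0.4]
finger_gap: 0.996
```

```bash
python3 w.py w4 .15 .20; python3 -c "
from h import *
go([.5492,.0886,.32],12.85)"
```

```text
[[-0.001, -0.951, -0.309, 0.08], [1.0, -0.001, 0.0, -0.0], [-0.0, -0.309, 0.951, -0.128], [0.0, 0.0, 0.0, 1.0]] 71.28124743130104
22214 z 0.1776 rect ((550.8377685546875, 89.23280334472656), (90.31143188476562, 64.44872283935547), 12.789031982421875) [  205   198   149   172 22214]
plate_top [301.0, 278.0] 0.61 [0.54808002 0.08903165 0.17686366]
t 18.03 pos [0.5496 0.0876 0.1654] F [ 0.1  0.4 -0.1] gap 1.001
dp cm [-0.08 -0.01 -3.46] dr [-0.1   0.2  -0.02]
t 18.03 pos [0.5496 0.0876 0.1654] F [ 0.1  0.4 -0.1] gap 1.001
dp cm [ -0.08  -0.13 -15.46] dr [-0.1   0.2   0.03]
```

move_arm --plan '[{"dp":[0,0,-0.5],"dr":[0,0,0]},{"dp":[0,0,-1.5],"dr":[0,0,0]},{"dp":[0,0,-4],"dr":[0,0,0]},{"dp":[0,0,-8],"dr":[0,0,0]},{"dp":[0,0,-12],"dr":[0,0,0]},{"dp":[0,0,-13],"dr":[0,0,0]}]'

```text
time_s: 18.53
position: [0.5539, 0.0892, 0.304]
eef_rot: [-3.12, -0.353, -0.015]
force: [0.3, 0.2, 0.3]
finger_gap: 0.997
```

```bash
python3 -c "
from h import *
go([.470,-.3165,.27],12.85)"
```

```text
t 18.53 pos [0.5539 0.0892 0.304 ] F [0.3 0.2 0.3] gap 0.997
dp cm [-17.27  37.67   3.21] dr [-0.03 -0.56  0.05]
```

move_arm --plan '[{"dp":[-17.2,37.7,0],"dr":[0,0,0]},{"dp":[-17.2,37.7,0],"dr":[0,0,0]},{"dp":[-17.2,37.7,0],"dr":[0,0,0]},{"dp":[-17.2,37.7,0],"dr":[0,0,0]},{"dp":[-17.2,37.7,0],"dr":[0,0,0]},{"dp":[-17.2,37.7,0],"dr":[0,0,0]},{"dp":[-17.2,37.7,0],"dr":[0,0,0]},{"dp":[-17.2,37.7,0],"dr":[0,0,0]},{"dp":[-17.2,37.7,0],"dr":[0,0,0]},{"dp":[-17.2,37.7,0],"dr":[0,0,0]},{"dp":[-17.2,37.7,3.2],"dr":[0,0,0]},{"dp":[-17.2,37.7,3.2],"dr":[0,0,0]},{"dp":[-17.2,37.7,3.2],"dr":[0,0,0]},{"dp":[-17.2,37.7,3.2],"dr":[0,0,0]},{"dp":[-17.2,37.7,3.2],"dr":[0,0,0]},{"dp":[-17.2,37.7,3.2],"dr":[0,0,0]}]'

```text
time_s: 19.87
position: [0.4681, -0.3172, 0.2654]
eef_rot: [3.121, 0.357, -0.002]
force: [-0.5, 0.8, -0.9]
finger_gap: 1.005
```

```bash
cat > b.py <<'E'
from h import *
import sys
p=snap("wrist"); W=cloud(p); im=p["img"].astype(int); cv2.imwrite(f"pics/{sys.argv[1]}.png",p["img"])
m=(im[...,2]>110)&(im[...,1]<70)&(im[...,0]<80)&(W[...,2]>.1)&(W[...,2]<.15)&(np.hypot(W[...,0]-.47,W[...,1]+.3165)<.05)
P=W[m&(W[...,2]>.121)]; print("cap",m.sum(),len(P))
if len(P):
    print("z",np.percentile(P[:,2],[5,50,95]).round(4)); c,r=cv2.minEnclosingCircle((P[:,:2]*1000).astype(np.float32)); print("circ",c,r,"mean",P.mean(0).round(4))
for t in ["bottle_center","small_bottle"]:
    for q in ctrl.tip_of(p,t)[:2]: print(t,q)
s=p["st"]; f=K(p); T=np.array(p["tool_from_camera"])
for q in ctrl.tip_of(p,"bottle_center")[:1]:
    v,u=q["centre"]; ray=R.from_rotvec(s["eef_rot"]).apply(T[:3,:3]@[(u-p["cx"])/f,(v-p["cy"])/f,1]); o=R.from_rotvec(s["eef_rot"]).apply(T[:3,3])+s["position"]
    print("centre by ray at z .0625",o+ray*(.0625-o[2])/ray[2])
go([.470,-.3165,.07],12.85)
E
python3 b.py w5
```

```text
cap 817 789
z [0.1228 0.1241 0.1252]
circ (470.16741943359375, -315.9164733886719) 15.678580284118652 mean [ 0.4706 -0.3159  0.1241]
small_bottle {'centre': [177.0, 281.8], 'confidence': 0.79}
t 20.07 pos [ 0.4669 -0.3179  0.2642] F [-0.1  0.8 -0.5] gap 0.998
dp cm [ 0.38 -0.05 19.42] dr [-0.04  0.15  0.09]
```

View pics/w5.png

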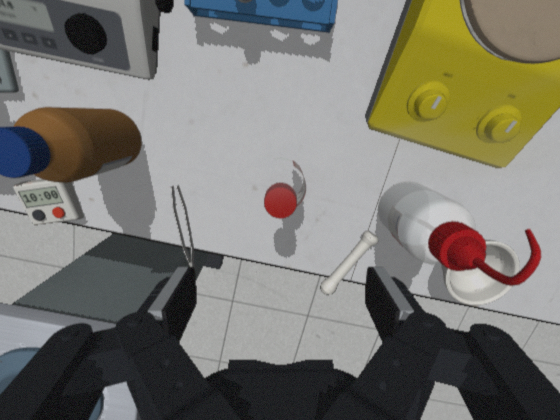

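move_arm --plan '[{"dp":[0.4,-0.1,3],"dr":[0,0,0]},{"dp":[0.4,-0.1,7],"dr":[0,0,0]},{"dp":[0.4,-0.1,10],"dr":[0,0,0]},{"dp":[0.4,-0.1,10],"dr":[0,0,0]},{"dp":[0.4,-0.1,10],"dr":[0,0,0]},{"dp":[0.4,-0.1,10],"dr":[0,0,0]},{"dp":[0.4,-0.1,10],"dr":[0,0,0]}]'

```text
time_s: 20.65
position: [0.4717, -0.3174, 0.1663]
eef_rot: [3.12, 0.352, 0.001]
force: [0.2, -0.2, 0.7]
finger_gap: 1.0
```

```bash
sed -i 's/go(.*/go([.4702,-.3159,.07],12.85)/' b.py; python3 b.py w6
```

```text
cap 1641 1641
z [0.1231 0.1241 0.1251]
circ (469.55035400390625, -316.36785888671875) 16.045595169067383 mean [ 0.4703 -0.3156  0.1241]
t 20.85 pos [ 0.4707 -0.317   0.1653] F [ 0.   0.3 -0.3] gap 1.004
dp cm [-0.01 -0.12  9.53] dr [0.04 0.07 0.02]
```

move_arm --plan '[{"dp":[0,-0.1,2],"dr":[0,0,0]},{"dp":[0,-0.1,5],"dr":[0,0,0]},{"dp":[0,-0.1,7.5],"dr":[0,0,0]},{"dp":[0,-0.1,9],"dr":[0,0,0]},{"dp":[0,-0.1,9.4],"dr":[0,0,0]},{"dp":[0,-0.1,9.4],"dr":[0,0,0]},{"dp":[0,-0.1,9.4],"dr":[0,0,0]},{"dp":[0,-0.1,9.4],"dr":[0,0,0]}]'

```text
time_s: 21.52
position: [0.4706, -0.3161, 0.0712]
eef_rot: [3.121, 0.352, -0.001]
force: [0.9, -0.0, 0.4]
finger_gap: 1.0
```

```bash
python3 -c "
from h import *
for i in range(3):
    ctrl.snapshot('top'); go([.470,-.3160,.071],12.85)"
```

```text
t 21.57 pos [ 0.4705 -0.3161  0.0713] F [ 0.7 -0.7 -0.1] gap 0.997
dp cm [-0.05 -0.02  0.03] dr [0.05 0.06 0.03]
t 21.62 pos [ 0.4704 -0.316   0.0711] F [ 0.5 -0.2  0.1] gap 0.999
dp cm [-0.03 -0.01  0.01] dr [0.04 0.07 0.03]
t 21.67 pos [ 0.4701 -0.3159  0.0709] F [ 0.6 -0.2 -0.3] gap 1.0
dp cm [-0.02  0.01 -0.01] dr [0.02 0.09 0.03]
```

move_arm --plan '[{"dp":[0,0,0],"dr":[0,0,0]},{"dp":[0,0,0],"dr":[0,0,0]},{"dp":[0,0,0],"dr":[0,0,0]},{"dp":[0,0,0],"dr":[0,0,0]}]' --jaw 0.72 --squeeze 35

```text
time_s: 22.0
position: [0.4691, -0.3153, 0.0695]
eef_rot: [-3.121, -0.352, 0.006]
force: [0.2, 0.3, -0.0]
finger_gap: 0.716
```

move_arm --plan '[{"dp":[0,0,0],"dr":[0,0,0]},{"dp":[0,0,0],"dr":[0,0,0]},{"dp":[0,0,0],"dr":[0,0,0]},{"dp":[0,0,0],"dr":[0,0,0]},{"dp":[0,0,0],"dr":[0,0,0]},{"dp":[0,0,0],"dr":[0,0,0]}]' --jaw 0.5 --squeeze 35

```text
time_s: 22.5
position: [0.4695, -0.3157, 0.0699]
eef_rot: [-3.121, -0.352, 0.004]
force: [-0.5, -1.0, 4.3]
finger_gap: 0.661
```

move_arm --plan '[{"dp":[0,0,-0.3],"dr":[0,0,0]},{"dp":[0,0,-0.6],"dr":[0,0,0]},{"dp":[0,0,-1],"dr":[0,0,0]},{"dp":[0,0,-1],"dr":[0,0,0]},{"dp":[0,0,-1],"dr":[0,0,0]}]'

```text
time_s: 22.92
position: [0.4689, -0.315, 0.0792]
eef_rot: [-3.12, -0.352, 0.006]
force: [0.5, -0.4, -3.0]
finger_gap: 0.659
```

move_arm --plan '[{"dp":[0,0,-1],"dr":[0,0,0]},{"dp":[0,0,-3],"dr":[0,0,0]},{"dp":[0,0,-6],"dr":[0,0,0]},{"dp":[0,0,-9],"dr":[0,0,0]},{"dp":[0,0,-12],"dr":[0,0,0]},{"dp":[0,0,-15],"dr":[0,0,0]},{"dp":[0,0,-18],"dr":[0,0,0]},{"dp":[0,0,-20],"dr":[0,0,0]},{"dp":[0,0,-21],"dr":[0,0,0]},{"dp":[0,0,-21],"dr":[0,0,0]},{"dp":[0,0,-21],"dr":[0,0,0]}]'

```text
time_s: 23.83
position: [0.4696, -0.3152, 0.289]
eef_rot: [-3.12, -0.352, 0.006]
force: [-0.2, -0.4, -2.6]
finger_gap: 0.663
```

```bash
python3 -c "
from h import *
go([.550,.0890,.290],12.85)"
```

```text
t 23.83 pos [ 0.4696 -0.3152  0.289 ] F [-0.2 -0.4 -2.6] gap 0.663
dp cm [ 16.85 -37.61  -0.09] dr [-0.12  0.22  0.03]
```

move_arm --plan '[{"dp":[0.4,-0.9,0],"dr":[0,0.2,0]},{"dp":[1.3,-2.9,0],"dr":[0,0.2,0]},{"dp":[2.5,-5.6,0],"dr":[0,0.2,0]},{"dp":[3.7,-8.3,0],"dr":[0,0.2,0]},{"dp":[4.9,-11,0],"dr":[0,0.2,0]},{"dp":[6.1,-13.7,0],"dr":[0,0.2,0]},{"dp":[7.3,-16.4,0],"dr":[0,0.2,0]},{"dp":[8.5,-19.1,0],"dr":[0,0.2,0]},{"dp":[9.7,-21.8,0],"dr":[0,0.2,0]},{"dp":[10.9,-24.5,0],"dr":[0,0.2,0]},{"dp":[12.1,-27.2,0],"dr":[0,0.2,0]},{"dp":[13.3,-29.9,0],"dr":[0,0.2,0]},{"dp":[14.5,-32.6,0],"dr":[0,0.2,0]},{"dp":[15.7,-35,0],"dr":[0,0.2,0]},{"dp":[16.5,-36.8,0],"dr":[0,0.2,0]},{"dp":[16.9,-37.6,0],"dr":[0,0.2,0]},{"dp":[16.9,-37.6,0],"dr":[0,0.2,0]},{"dp":[16.9,-37.6,0],"dr":[0,0.2,0]},{"dp":[16.9,-37.6,0],"dr":[0,0.2,0]}]'

```text
time_s: 25.42
position: [0.5504, 0.0863, 0.2884]
eef_rot: [-3.122, -0.348, 0.004]
force: [0.5, -0.8, -2.7]
finger_gap: 0.662
```

```bash
python3 w.py w7 .15 .20; python3 -c "
from h import *
ctrl.snapshot('top');go([.550,.0890,.252],12.85)"
```

```text
[[-0.001, -0.951, -0.309, 0.08], [1.0, -0.001, 0.0, -0.0], [-0.0, -0.309, 0.951, -0.128], [0.0, 0.0, 0.0, 1.0]] 71.28124743130104
3706 z 0.1774 rect ((550.1356201171875, 89.07465362548828), (91.40943145751953, 64.01806640625), 12.664567947387695) [ 240  160   77  101 3706]
plate_top [217.6, 275.4] 0.62 [0.54687237 0.09084272 0.17715394]
plate_top [295.2, 317.9] 0.49 [0.53659912 0.06182482 0.26893845]
t 25.52 pos [0.5507 0.0862 0.2889] F [ 0.   0.3 -2.3] gap 0.661
dp cm [-0.13 -0.16  8.89] dr [-0.04  0.08 -0.23]
t 25.57 pos [0.5508 0.0865 0.2892] F [-0.1  0.4 -2.4] gap 0.658
dp cm [-0.02 -0.26  3.72] dr [-0.05  0.04 -0.17]
```

View pics/w7.png

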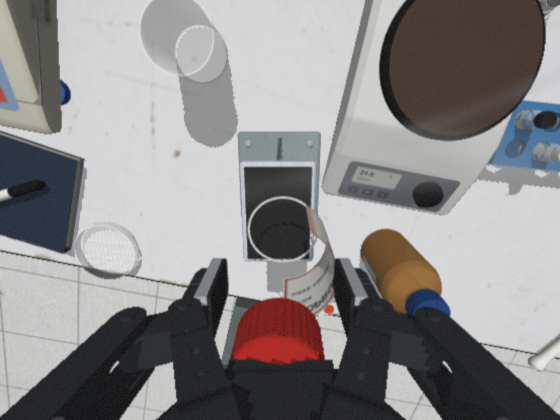

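move_arm --plan '[{"dp":[0,-0.2,0.3],"dr":[0,0,-0.1]},{"dp":[0,-0.26,1],"dr":[0,0,-0.1]},{"dp":[0,-0.26,2],"dr":[0,0,-0.1]},{"dp":[0,-0.26,2.8],"dr":[0,0,-0.1]},{"dp":[0,-0.26,3.3],"dr":[0,0,-0.1]},{"dp":[0,-0.26,3.3],"dr":[0,0,-0.1]},{"dp":[0,-0.26,3.3],"dr":[0,0,-0.1]},{"dp":[0,-0.26,3.3],"dr":[0,0,-0.1]},{"dp":[0,-0.26,3.3],"dr":[0,0,-0.1]}]'

```text
time_s: 26.32
position: [0.5507, 0.0915, 0.257]
eef_rot: [-3.12, -0.355, -0.001]
force: [-0.5, 0.1, -3.1]
finger_gap: 0.656
```

```bash
python3 -c "
from h import *
for i in range(3):
  ctrl.snapshot('top');go([.550,.0890,.2476],12.85)"
```

```text
t 26.37 pos [0.5507 0.0915 0.2571] F [ 0.7  0.2 -2. ] gap 0.657
dp cm [-0.12  0.23  0.95] dr [-0.1  -0.07  0.13]
t 26.42 pos [0.5507 0.0915 0.2571] F [ 0.  -0.4 -2.6] gap 0.662
dp cm [-0.12  0.23  0.95] dr [-0.1  -0.07  0.13]
t 26.47 pos [0.5506 0.0914 0.257 ] F [-0.  -0.1 -2.5] gap 0.66
dp cm [-0.11  0.23  0.94] dr [-0.09 -0.06  0.13]
```

Now correct sideways and lower in small steps.

move_arm --plan '[{"dp":[-0.05,0.22,0.2],"dr":[-0.1,0,0.1]},{"dp":[-0.05,0.22,0.4],"dr":[-0.1,0,0.1]},{"dp":[-0.05,0.22,0.5],"dr":[-0.1,0,0.1]},{"dp":[-0.05,0.22,0.5],"dr":[-0.1,0,0.1]},{"dp":[-0.05,0.22,0.5],"dr":[-0.1,0,0.1]},{"dp":[-0.05,0.22,0.5],"dr":[-0.1,0,0.1]}]'

```text
time_s: 26.97
position: [0.5503, 0.0891, 0.2515]
eef_rot: [-3.122, -0.353, 0.0]
force: [-0.1, -0.3, -3.7]
finger_gap: 0.662
```

move_arm --plan '[{"dp":[0,0,0.15],"dr":[0,0,0]},{"dp":[0,0,0.15],"dr":[0,0,0]},{"dp":[0,0,0.15],"dr":[0,0,0]}]'

```text
time_s: 27.22
position: [0.5502, 0.0891, 0.2499]
eef_rot: [-3.122, -0.352, 0.0]
force: [0.0, -0.7, -1.5]
finger_gap: 0.66
```

move_arm --plan '[{"dp":[0,0,0.1],"dr":[0,0,0]},{"dp":[0,0,0.1],"dr":[0,0,0]},{"dp":[0,0,0.1],"dr":[0,0,0]}]'

```text
time_s: 27.47
position: [0.5502, 0.0891, 0.2489]
eef_rot: [-3.122, -0.352, 0.0]
force: [0.1, 0.5, -2.3]
finger_gap: 0.657
```

move_arm --plan '[{"dp":[0,0,0.07],"dr":[0,0,0]},{"dp":[0,0,0.07],"dr":[0,0,0]},{"dp":[0,0,0.07],"dr":[0,0,0]}]'

```text
time_s: 27.72
position: [0.5503, 0.0891, 0.2483]
eef_rot: [-3.122, -0.352, -0.0]
force: [0.5, 0.5, -1.9]
finger_gap: 0.66
```

move_arm --plan '[{"dp":[0,0,0.07],"dr":[0,0,0]},{"dp":[0,0,0.07],"dr":[0,0,0]},{"dp":[0,0,0.07],"dr":[0,0,0]}]'

```text
time_s: 27.97
position: [0.5506, 0.0892, 0.2481]
eef_rot: [3.122, 0.352, 0.001]
force: [0.1, -0.8, -0.0]
finger_gap: 0.661
```

move_arm --plan '[{"dp":[0,0,0.05],"dr":[0,0,0]},{"dp":[0,0,0.05],"dr":[0,0,0]},{"dp":[0,0,0.05],"dr":[0,0,0]}]'

```text
time_s: 28.22
position: [0.5509, 0.0892, 0.248]
eef_rot: [3.122, 0.352, 0.003]
force: [-0.4, -0.2, 2.6]
finger_gap: 0.655
```

move_arm --plan '[{"dp":[0,0,-0.03],"dr":[0,0,0]},{"dp":[0,0,-0.03],"dr":[0,0,0]},{"dp":[0,0,-0.03],"dr":[0,0,0]},{"dp":[0,0,-0.03],"dr":[0,0,0]}]' --jaw 0.73

```text
time_s: 28.55
position: [0.55, 0.0891, 0.247]
eef_rot: [-3.122, -0.353, 0.001]
force: [0.2, -0.2, -0.3]
finger_gap: 0.727
```

move_arm --plan '[{"dp":[0,0,0],"dr":[0,0,0]},{"dp":[0,0,0],"dr":[0,0,0]},{"dp":[0,0,0],"dr":[0,0,0]},{"dp":[0,0,0],"dr":[0,0,0]},{"dp":[0,0,0],"dr":[0,0,0]}]' --jaw 1

```text
time_s: 28.97
position: [0.5502, 0.0891, 0.2474]
eef_rot: [-3.122, -0.352, 0.0]
force: [1.5, 0.1, 0.2]
finger_gap: 1.0
```

```bash
cat > c.py <<'E'
from h import *
import sys
p=snap("wrist"); W=cloud(p); im=p["img"].astype(int); cv2.imwrite(f"pics/{sys.argv[1]}.png",p["img"])
m=(im[...,2]>110)&(im[...,1]<70)&(im[...,0]<80)&(W[...,2]>.28)&(W[...,2]<.32)
P=W[m]; print("cap",len(P))
if len(P): print(np.percentile(P[:,2],[5,50,95]).round(4),cv2.minEnclosingCircle((P[:,:2]*1000).astype(np.float32)))
go([.550,.0890,.40],12.85)
E
python3 c.py w8
```

```text
cap 4291
[0.2847 0.3    0.3029] ((557.0906372070312, 89.97176361083984), 15.134978294372559)
t 29.02 pos [0.5503 0.0891 0.2474] F [ 1.1 -0.2  0.4] gap 0.994
dp cm [ -0.03   0.   -15.26] dr [-0.   -0.    0.03]
```

move_arm --plan '[{"dp":[0,0,-0.5],"dr":[0,0,0]},{"dp":[0,0,-1.5],"dr":[0,0,0]},{"dp":[0,0,-3.5],"dr":[0,0,0]},{"dp":[0,0,-6],"dr":[0,0,0]},{"dp":[0,0,-9],"dr":[0,0,0]},{"dp":[0,0,-12],"dr":[0,0,0]},{"dp":[0,0,-15],"dr":[0,0,0]},{"dp":[0,0,-16],"dr":[0,0,0]},{"dp":[0,0,-16],"dr":[0,0,0]},{"dp":[0,0,-16],"dr":[0,0,0]},{"dp":[0,0,-16],"dr":[0,0,0]}]'

```text
time_s: 29.93
position: [0.5494, 0.0888, 0.4057]
eef_rot: [3.122, 0.352, -0.005]
force: [-0.0, 0.4, -0.5]
finger_gap: 1.002
```

```bash
python3 c.py w9; python3 - <<'E'
from h import *
p=snap("scene"); W=cloud(p); a=p["img"][110:330,120:440]; cv2.imwrite("pics/s2.png",cv2.resize(a,None,fx=2.5,fy=2.5,interpolation=2))
m=(W[...,2]>.17)&(W[...,2]<.185)&(np.hypot(W[...,0]-.55,W[...,1]-.089)<.06); print("plate z",m.sum(),np.median(W[m],0))
p=snap("wrist"); W=cloud(p)
m=(W[...,2]>.165)&(W[...,2]<.19)&(np.hypot(W[...,0]-.55,W[...,1]-.089)<.07); P=W[m]; print(len(P),np.median(P[:,2]),cv2.minAreaRect((P[:,:2]*1000).astype(np.float32)))
E
```

```text
cap 1141
[0.2946 0.3021 0.3033] ((552.2523803710938, 89.10212707519531), 16.11246681213379)
t 29.98 pos [0.5493 0.0886 0.4052] F [ 0.2 -0.   0.1] gap 1.0
dp cm [ 0.08 -0.02  0.52] dr [-0.02  0.22  0.03]
plate z 232 [0.53276777 0.07642705 0.17775485]
2654 0.17722798323948918 ((550.49951171875, 89.12468719482422), (90.77017974853516, 63.92549133300781), 12.415252685546875)
```

View pics/w9.png

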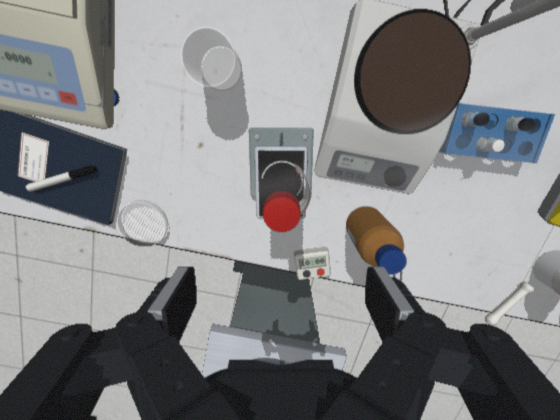

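View pics/s2.png

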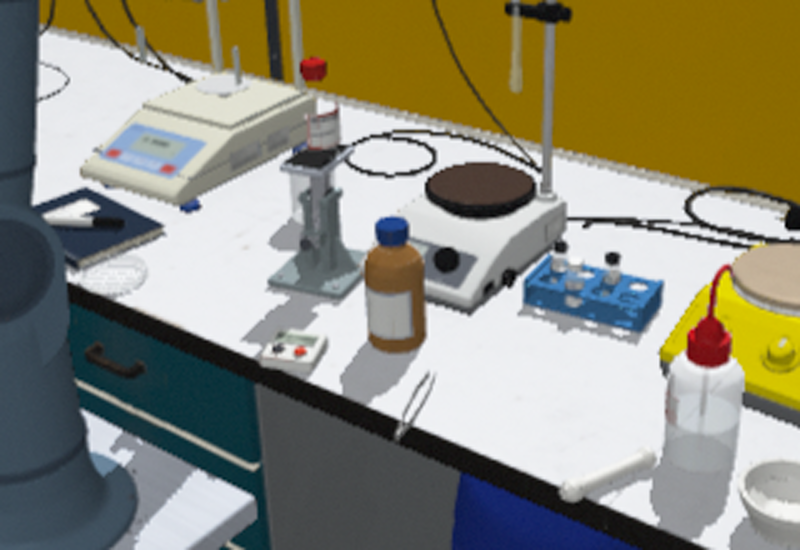

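```bash
python3 -c "
from station import ctrl
print(ctrl.sign_off())"
```

```text
the job is handed in; nothing more can be done
None
```

The stand is set at the fourth click and the small reagent bottle is standing upright on the middle of its plate. The job was handed in at about 30 s of the 72 s allowed.

- **Clicks:** I counted four, each a pull that rose to about 14–15 N and then dropped by 7–9 N. They came 8 mm apart.
- **Seating:** With the plate still empty, I pushed down to 11.9 N. The column stopped hard and did not move as the force rose from 8 N.
- **Column height:** The plate top rose 33.6 mm, to about 0.1775 m, by both the camera and the arm's own position. It still read 0.177–0.178 m after the bottle was on, and the stand's measured position had changed by less than 1 mm.
- **Bottle:** I set it down with about 5 N on the plate. The cap top is at 0.302 m, as expected. The cap's centre measured (0.552, 0.089) m against the plate's (0.550, 0.089) m, so it looks about 2 mm off the middle, which is within the camera's accuracy.
- **Other things on the bench:** The tall bottle, beaker, timer, wash bottle and petri dish look unmoved in the last pictures. The robot was touching nothing.

No check failed. The only side load I saw was up to about 7 N on the plate while I held it.

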